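Push a frame tube home with the cam knob and clamp it

ROBOT

A 6-joint arm with a two-finger parallel gripper is mounted at the origin on the work surface. World frame = base frame: x ahead of the robot, y to its left, z up, the work surface at z = 0. Lengths are in m, angles in rad, forces in N, time in s.
With the tool pointing down it reaches from about 0.3 to 0.875 m from the base axis. Payload 6.4 kg.
Tool frame: the origin (TCP) lies where the fingers leave the gripper's body, on its centre line; the fingertips stand 73 mm ahead of it and the grasp point (between the pads) lies 54 mm ahead of it; z points along the fingers, y is the line along which they close (so a half turn about z gives the same grasp; the last joint's range is limited). The gripper opens to 85 mm and grips with 20 to 120 N. Pads are 22 mm wide; open, the fingers measure 114 mm over their backs; the gripper's body (76 mm by 85 mm) begins 54 mm behind the grasp point. The pads swing forward as they close: fully open they stand 13 mm farther back than shut.
Start: joints at [1.122, 0.181, 1.607, -0, 1.354, -0.206], TCP at [0.138, 0.558, 0.304] pointing down, gripper open.
Joint ranges: [-2.99, 2.99], [-0.89, 2.07], [0.3, 2.58], [-1.14, 4.28], [0, 2.63], [-3.12, 3.12]. Speed limits (rad/s): [2.57, 2.57, 3.01, 3.14, 3.14, 3.14].

INTERFACE

Orientations are given as a unit quaternion [w, x, y, z].
In Python, from bench import ctrl gives the robot as it stands.
- The arm moves only by the tool carry_out, never from a script. Its argument "steps" is one flat list of numbers, 7 for each row, row after row: the shift along the tool's x, y, z in m, then the turn, a rotation vector about the tool's x, y, z in rad, then the opening, from 0 (shut) to 1 (fully open). In form: [dx, dy, dz, wx, wy, wz, claw, dx, dy, dz, wx, wy, wz, claw, ...]. A call has 1 to 20 rows; each row is the pose to reach, as a shift and turn from the pose commanded when the call began, along the tool's axes at that moment; what a row does not reach only later rows make up. A row lasts 1/10 s, in which the tool goes at most 50 mm and 8.59 degrees, less where a joint would pass 70% of its speed; a pose out of reach is approached as far as the arm can. A call with a gripper value outside its range is refused whole. The fingers move at their own pace and stop on an object; the grip force is fixed at half the most. Time passes only in rows, so rows that repeat a pose let the fingers close. It gives the time, the measured TCP pose, the force, the opening and the grip force at its end, in the units of the state.
- ctrl.get_obs(): the state, without advancing time (a new reading comes with each control period).
- ctrl.camera(name): name is "side" or "top"; returns the picture (480x640x3 uint8, red, green, blue); there is no depth.
- ctrl.camera_params(name): a dict with "vertical_fov" (degrees; the focal length in pixels is half the picture's height over the tangent of half this angle, whatever the lens; pixels are square), "cx", "cy" (the principal point, pixels), "k1" (the pictures are not rectified: a ray, as slopes to the right and down, at radius r is drawn at 1 + k1 r^2 times it, then the intrinsics apply), "cam_to_world" (4x4, takes a point from camera to world coordinates). Camera axes: x right, y down, z forward; pixel columns grow to the right and rows downward; lengths in m; the calibration is good to about 2 mm. A picture is of the moment at which its call begins. camera_params takes no time and is no camera call.
- ctrl.hand_in(): hands the job in; it is judged then, once.
The state is a dict: "time_s": time; "q": joint angles; "dq": joint speeds; "joint_efforts": joint torques, N m; "eef_pos": TCP position; "eef_rot": TCP orientation; "wrist_force": force on the tool from outside, world axes, zero at the start; "torque": the same for the moment, N m; "opening": opening from 0.0 (shut) to 1.0 (fully open); "grasp_force": force on a finger pad.
Only numpy, scipy, OpenCV 4.12 (cv2) and the standard library are available. Lean on these libraries where they do the work, as an engineer would, in place of code of your own. Each camera call takes 0.05 s, during which the arm holds its last target. There are 200 camera calls.

TASK

Get the frame tube ready for brazing: first turn the jig's cam knob clockwise by its red lever all the way to its end stop, so that its cam slides the tube home against the blue stop block; ease off when you feel the stop, do not force it. Only then swing the toggle clamp arm over centre so that it snaps down onto the tube, and leave both like that. Do not disturb the other things on the bench.

Things in the scene. Friction and masses are not known exactly. Their poses are not given: they have to be found in the camera images.
- jig: fixed grey base plate 170 (x) x 360 (y, -165 to 195) x 12 mm with two V-blocks holding the tube along the jig's y over x = 0, its axis 62 mm high; blue stop block at the -y end (face at y -89.5 mm), cam knob at the +y end, toggle clamp on the -x side; brass stop pin 10 mm thick, top 104 mm high, at x 58, y 110.5 mm. Origin on the bench under the jig
- tube: bright steel tube 32 mm diameter, 180 mm long, with a brass band near its +y end, lying loose in the V-blocks, free to slide along its axis. Origin at its middle, on its axis; its y axis runs along it. Fully home its origin is at y = 0.5 to 2 mm in the jig's frame
- knob (a joint): cam knob angle in rad, growing clockwise seen from above; 3.3 is the end stop. Stiff (about 0.2 N m), stays where left. At 0 the lever points along the jig's -x (5.7 degrees beyond, to -y); it swings by way of +y to +x, next to the stop pin. A brass eccentric cam under the hub pushes the tube's end to -y by up to 19 mm
- knob_axis (a point): point on the knob's upright axis (jig x 0, y 127 mm), 103 mm above the bench, half-way up the lever; black hub of 24 mm radius, 84 to 118 mm above the bench
- lever_push (a point): middle of the knob's red lever, 52 mm from the axis, 103 mm above the bench; the lever is 14 mm wide and 26 mm tall (90 to 116 mm above the bench) and reaches 72 mm from the axis. It moves with the knob
- clamp (a joint): angle of the toggle clamp arm in rad: 0 is open (arm up, leaning 25 degrees beyond upright to the jig's -x), 0.44 upright, about 2.0 lying level on the tube. A spring of up to about 0.45 N m drives it to whichever end is nearer, with its dead centre at about 1.0
- clamp_pivot (a point): hinge axis of the clamp arm (along the jig's y), at jig x -65, y -30 mm, 92 mm above the bench. Steel cheeks about it reach 101 mm above the bench
- clamp_tip (a point): a point on the clamp arm 100 mm from the hinge, 3 mm short of the end of its red sleeve. The arm is a bar 14 mm wide and 10 mm thick, sleeved in red 18 x 14 mm from 63 to 103 mm from the hinge; a rubber pad below it, 65 mm from the hinge, comes down on the tube
- lug: bystander: brass ring 38 mm diameter, 45 mm tall, standing beside the jig; origin at the centre of its underside
- gauge: bystander: aluminium block 30 x 50 x 20 mm beside the jig; origin at the centre of its underside
- hammer: bystander: hammer lying on the bench
- spanner: bystander: spanner lying on the bench
- flux: bystander: orange can 72 mm diameter, 75 mm tall; origin at the centre of its underside
- case: bystander: yellow case 70 x 160 x 45 mm; origin at the centre of its underside
- weight: bystander: dark steel weight 64 mm diameter, 120 mm tall; origin at the centre of its underside
Things that resemble listed ones, but are neither listed nor needed, are in the scene too. There is more than one size of the tube; the one meant has the size given above.

How it is judged:
By the outcome, as a careful person would: the job done as asked, in the order asked, and still so for the second after the job is handed in, with the robot touching nothing.
It also fails if it takes over 51 s, if anything falls off the work surface, if the arm or the gripper's body presses on something with over 40 N, if the wrist force passes 120 N, or if a joint passes its speed limit or range.

## Working session

There is one attempt and no reset: what is moved stays moved. The work goes in short steps, Python scripts to look and compute and a tool call to move; the robot and the scene stay as the last step left them, time stands still between calls to the robot, and variables do not carry over. Pictures are saved under pics/ and viewed, at most 10 in all, crops included, and the job is handed in when it is done.

Besides the shell and the picture viewer there is one more tool, called after "Request:" as name(argument=value, ...) on one line, values as JSON. carry_out: Moves the arm, as the interface text tells. Its arguments: {"type":"object","properties":{"steps":{"type":"array"}},"required":["steps"]}

```bash
mkdir -p pics; ls; python3 - <<'E'
from bench import ctrl
import cv2
for n in("top","side"):
    cv2.imwrite(f"pics/{n}0.png",ctrl.camera(n)[:,:,::-1]); print(ctrl.camera_params(n))
print(ctrl.get_obs())
E
```

```text
pics
{'vertical_fov': 54.9026665692236, 'cx': 319.5749022446171, 'cy': 244.55256289654434, 'k1': 0.02823068934853655, 'cam_to_world': array([[-0.08942517, -0.97561995,  0.20042168,  0.20148883],
       [-0.99598713,  0.08831762, -0.01447893, -0.02647991],
       [-0.00357483, -0.20091219, -0.97960273,  1.45669433],
       [ 0.        ,  0.        ,  0.        ,  1.        ]])}
{'vertical_fov': 57.10560247990962, 'cx': 326.8328172716626, 'cy': 245.81875477473383, 'k1': -0.11202715677048591, 'cam_to_world': array([[ 0.92829864, -0.27761677,  0.24736725,  0.20515094],
       [-0.371822  , -0.68738825,  0.62389566, -0.69864507],
       [-0.00316655, -0.67113809, -0.7413256 ,  0.93285295],
       [ 0.        ,  0.        ,  0.        ,  1.        ]])}
{'time_s': 0.1, 'q': array([ 1.12167008e+00,  1.81471712e-01,  1.60794846e+00,  4.86034774e-06,
        1.35378005e+00, -2.06276188e-01]), 'dq': array([ 6.50192927e-04, -1.99412257e-03, -2.51558989e-03,  2.90791280e-04,
        6.95481467e-05, -6.83462680e-04]), 'joint_efforts': array([ 9.79544675e-04, -4.45878625e+01, -3.52235842e+01, -2.84912867e-04,
        4.14529597e-03,  3.02471256e-05]), 'eef_pos': array([0.13806303, 0.55777057, 0.3030518 ]), 'eef_rot': array([-2.60959234e-04,  1.21127349e-01,  9.92636650e-01, -7.60249250e-04]), 'wrist_force': array([-0.8843536 , -0.18975164,  0.32203655]), 'torque': array([-0.02466134,  0.02472148, -0.00123861]), 'grasp_force': 0.0, 'opening': 1.0029771714650622}
```

View pics/top0.png

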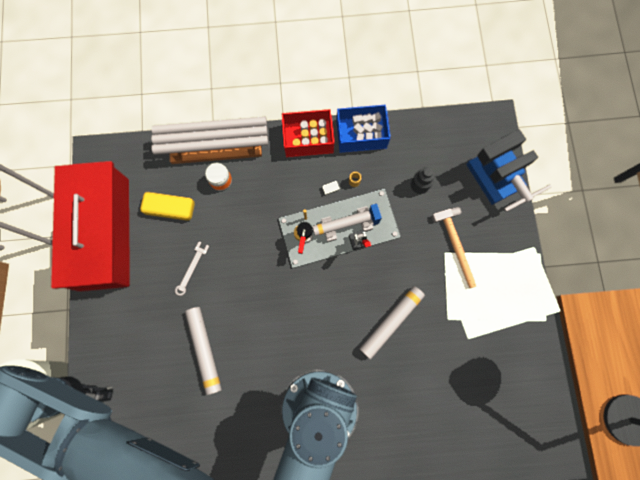

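View pics/side0.png

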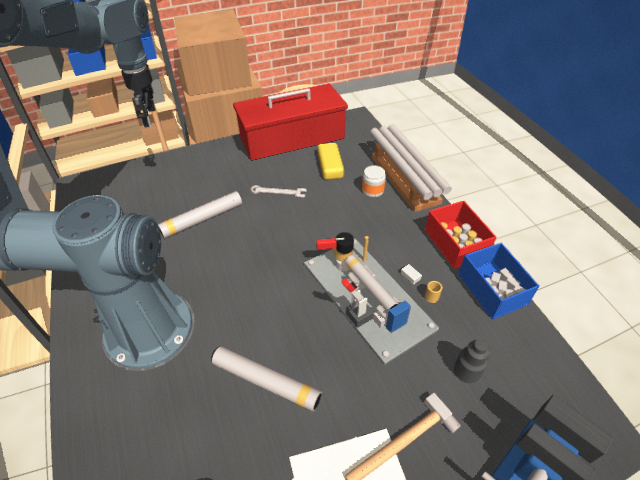

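```bash
cat > h.py <<'E'
import numpy as np, cv2
from bench import ctrl
from scipy.spatial.transform import Rotation as R
def K(n):
    p=ctrl.camera_params(n); f=240/np.tan(np.radians(p["vertical_fov"]/2))
    return np.array([[f,0,p["cx"]],[0,f,p["cy"]],[0,0,1]]),np.array([p["k1"],0,0,0,0.]),np.array(p["cam_to_world"])
def proj(n,P):
    k,d,T=K(n); W=np.linalg.inv(T)
    return cv2.projectPoints(np.atleast_2d(P).astype(float),cv2.Rodrigues(W[:3,:3])[0],W[:3,3],k,d)[0][:,0]
def unproj(n,uv,z):
    k,d,T=K(n); s=cv2.undistortPoints(np.array([[uv]],float),k,d)[0,0]
    r=T[:3,:3]@[*s,1]; return T[:3,3]+r*(z-T[2,3])/r[2]
def crop(n,name,u,v,w,h,s,img=None):
    im=ctrl.camera(n) if img is None else img
    cv2.imwrite(name,cv2.resize(im[v:v+h,u:u+w,::-1],None,fx=s,fy=s,interpolation=cv2.INTER_CUBIC))
E
python3 - <<'E'
from h import *
a=cv2.imread("pics/top0.png")[:,:,::-1];b=cv2.imread("pics/side0.png")[:,:,::-1]
A=cv2.resize(a[170:280,265:415],None,fx=5.3,fy=5.3,interpolation=2)[:,:,::-1]
cv2.imwrite("pics/top1.png",A)
cv2.imwrite("pics/side1.png",cv2.resize(b[220:370,295:495],None,fx=4,fy=4,interpolation=2)[:,:,::-1])
E
```

```text
(no output)
```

View pics/top1.png

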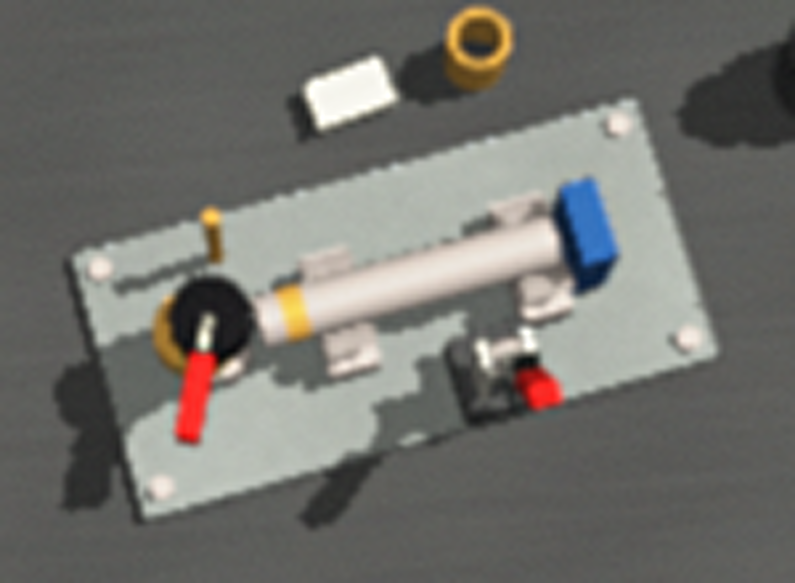

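View pics/side1.png

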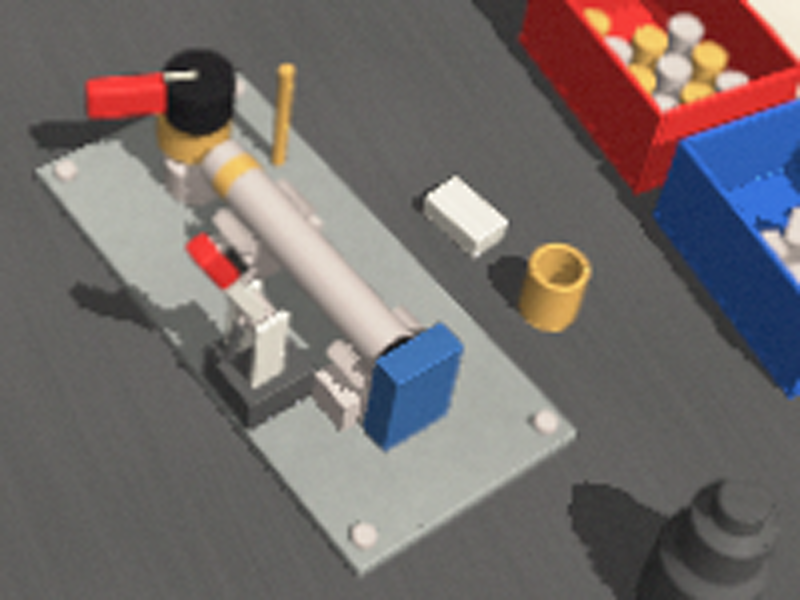

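```bash
cat >> h.py <<'E'
JIG=None
def jw(P,j): # jig -> world
    P=np.atleast_2d(P).astype(float); c,s=np.cos(j[2]),np.sin(j[2])
    return np.c_[j[0]+c*P[:,0]-s*P[:,1], j[1]+s*P[:,0]+c*P[:,1], P[:,2]]
E
python3 - <<'E'
from h import *
from scipy.optimize import least_squares
t=lambda L:np.array(L)/5.3+[265,170]
s=lambda L:np.array(L)/4+[295,220]
Pt=[[85,-165,12],[-85,-165,12],[-85,195,12],[85,195,12],[0,127,118],[58,110.5,104]]
ut=t([[635,100],[718,352],[145,520],[70,255],[211,320],[210,215]])
Ps=[[85,-165,12],[-85,-165,12],[-85,195,12],[58,110.5,104],[0,127,118]]
us=s([[575,433],[360,573],[38,170],[287,68],[199,75]])
Pt=np.array(Pt)/1e3;Ps=np.array(Ps)/1e3
f=lambda j:np.r_[(proj("top",jw(Pt,j))-ut).ravel(),(proj("side",jw(Ps,j))-us).ravel()]
r=least_squares(f,[.6,0,.2],loss='soft_l1');j=r.x
print(j.tolist(),np.degrees(j[2]));print(f(j).reshape(-1,2).round(2))
# knob angle: lever end top edge centre z=.116, r=.072
for n,u in(("top",t([[189,437]])[0]),("side",s([[88,85]])[0])):
    p=unproj(n,u,.116);ax=jw([0,.127,.116],j)[0];d=p-ax;a=np.arctan2(d[1],d[0])-j[2]
    print(n,np.linalg.norm(d),"knob",(np.pi-a)%(2*np.pi)+.1)
print("axis",jw([0,.127,.103],j),"pivot",jw([-.065,-.03,.092],j),"pin",jw([.058,.1105,.104],j))
for k,n in(((480,20),"lug"),((350,75),"gauge")):
    print(n,unproj("top",t([k])[0],.045 if n=="lug" else .02))
E
```

```text
[0.5512189611642475, -0.13104008443732165, 0.1929041942999977] 11.05259618376146
[[-0.15 -0.99]
 [ 0.45  0.2 ]
 [ 0.14 -0.41]
 [ 0.22 -0.41]
 [-0.11 -1.51]
 [ 0.26  0.05]
 [ 0.82 -0.19]
 [-0.74  0.07]
 [-1.19 -0.19]
 [-0.58  0.27]
 [-0.59 -0.16]]
top 0.07200940540224397 knob 0.5433109727966808
side 0.06901509446601142 knob 0.5707262688644569
axis [[ 0.52687179 -0.00639573  0.103     ]] pivot [[ 0.49317591 -0.17294478  0.092     ]] pin [[ 0.5869592 -0.0114705  0.104    ]]
lug [ 0.71136386 -0.18343392  0.045     ]
gauge [ 0.69226374 -0.10290732  0.02      ]
```

```bash
cat >> h.py <<'E'
JIG=[0.5512,-0.1310,0.1929]
def push(k,off,r=.052):
    phi=np.pi-(k-.1)+JIG[2]; l=np.array([np.cos(phi),np.sin(phi)]); t=np.array([l[1],-l[0]])
    return jw([0,.127,0],JIG)[0][:2]+r*l-off*t, phi   # tool x along lever dir (y=tangent)
def rel(p,yaw=None,o=None):
    o=o or ctrl.get_obs(); q=o["eef_rot"]; T=R.from_quat([q[1],q[2],q[3],q[0]])
    x=T.apply([1,0,0]); d=T.inv().apply(np.array(p)-o["eef_pos"])
    w=0 if yaw is None else -((yaw-np.arctan2(x[1],x[0])+np.pi)%(2*np.pi)-np.pi)
    return [*d.round(4),round(w,3)]
E
python3 - <<'E'
from h import *
p,y=push(.555,.031);print(p,y); print(rel([*p,.23],y),rel([*p,.166],y))
E
```

```text
[ 0.46859686 -0.02282314] 2.879492653589793
[np.float64(-0.4605), np.float64(-0.484), np.float64(0.0737), np.float64(0.019)] [np.float64(-0.4605), np.float64(-0.4839), np.float64(0.1377), np.float64(0.019)]
```

Request:
carry_out(steps=[-0.46,-0.484,0.05,0,0,0.019,0,-0.46,-0.484,0.05,0,0,0.019,0,-0.46,-0.484,0.05,0,0,0.019,0,-0.46,-0.484,0.05,0,0,0.019,0,-0.46,-0.484,0.05,0,0,0.019,0,-0.46,-0.484,0.05,0,0,0.019,0,-0.46,-0.484,0.05,0,0,0.019,0,-0.46,-0.484,0.05,0,0,0.019,0,-0.46,-0.484,0.05,0,0,0.019,0,-0.46,-0.484,0.05,0,0,0.019,0,-0.46,-0.484,0.05,0,0,0.019,0,-0.46,-0.484,0.05,0,0,0.019,0,-0.46,-0.484,0.05,0,0,0.019,0,-0.46,-0.484,0.05,0,0,0.019,0,-0.46,-0.484,0.05,0,0,0.019,0,-0.46,-0.484,0.07,0,0,0.019,0,-0.46,-0.484,0.1,0,0,0.019,0,-0.46,-0.484,0.125,0,0,0.019,0,-0.46,-0.484,0.137,0,0,0.019,0,-0.46,-0.484,0.137,0,0,0.019,0])

```text
time_s: 2.1
eef_pos: [0.4668, -0.021, 0.1654]
eef_rot: [-0.002, 0.13, 0.992, 0.0]
wrist_force: [0.4, 0.6, -0.1]
opening: -0.003
grasp_force: 0.0
```

```bash
python3 - <<'E'
from h import *
crop("top","pics/top2.png",265,170,150,110,5.3)
o=ctrl.get_obs();print(o["time_s"],o["eef_pos"],o["q"].round(3),o["wrist_force"],o["opening"])
# arc rows from here: cmd pose = push(.555,.031)
for k in np.arange(.555,3.36,.1):
    off=.031 if k<.6 else .0215
    p,y=push(k,off); print(round(k,3),rel([*p,.166],y,o))
E
```

```text
2.15 [ 0.46786429 -0.02147156  0.16670872] [-0.3    0.124  1.98   0.     1.039 -1.61 ] [ 0.98000324 -0.25671299 -0.24811059] 0.00025411163096233675
0.555 [np.float64(-0.0011), np.float64(-0.0011), np.float64(0.0007), np.float64(0.001)]
0.655 [np.float64(0.0008), np.float64(0.0137), np.float64(0.0007), np.float64(0.101)]
0.755 [np.float64(0.0022), np.float64(0.0191), np.float64(0.0007), np.float64(0.201)]
0.855 [np.float64(0.0029), np.float64(0.0247), np.float64(0.0007), np.float64(0.301)]
0.955 [np.float64(0.0032), np.float64(0.0303), np.float64(0.0007), np.float64(0.401)]
1.055 [np.float64(0.0028), np.float64(0.0359), np.float64(0.0007), np.float64(0.501)]
1.155 [np.float64(0.0019), np.float64(0.0415), np.float64(0.0007), np.float64(0.601)]
1.255 [np.float64(0.0005), np.float64(0.0469), np.float64(0.0007), np.float64(0.701)]
1.355 [np.float64(-0.0015), np.float64(0.0522), np.float64(0.0007), np.float64(0.801)]
1.455 [np.float64(-0.004), np.float64(0.0572), np.float64(0.0007), np.float64(0.901)]
1.555 [np.float64(-0.0069), np.float64(0.062), np.float64(0.0007), np.float64(1.001)]
1.6
[... 856 characters left out ...]
2.001)]
2.655 [np.float64(-0.0609), np.float64(0.0856), np.float64(0.0006), np.float64(2.101)]
2.755 [np.float64(-0.0664), np.float64(0.0845), np.float64(0.0006), np.float64(2.201)]
2.855 [np.float64(-0.0718), np.float64(0.0829), np.float64(0.0006), np.float64(2.301)]
2.955 [np.float64(-0.077), np.float64(0.0808), np.float64(0.0006), np.float64(2.401)]
3.055 [np.float64(-0.0819), np.float64(0.0781), np.float64(0.0006), np.float64(2.501)]
3.155 [np.float64(-0.0866), np.float64(0.075), np.float64(0.0006), np.float64(2.601)]
3.255 [np.float64(-0.091), np.float64(0.0714), np.float64(0.0006), np.float64(2.701)]
3.355 [np.float64(-0.0949), np.float64(0.0675), np.float64(0.0006), np.float64(2.801)]
```

View pics/top2.png

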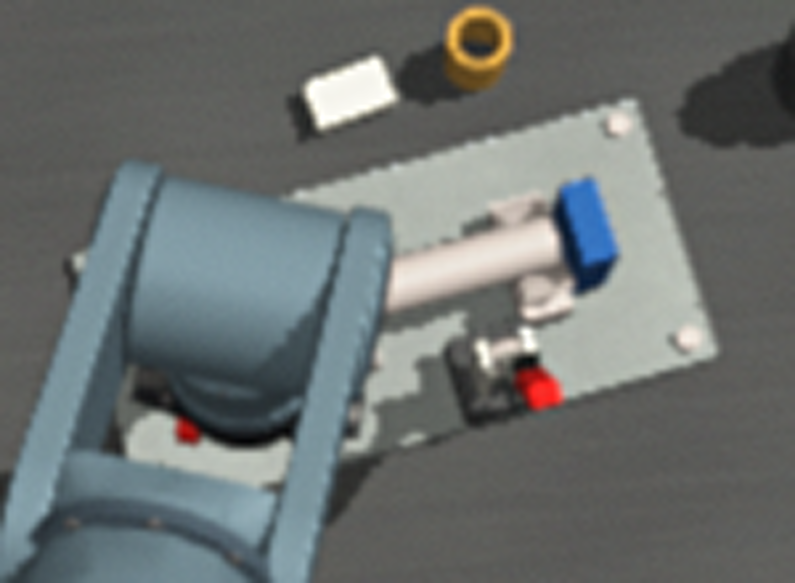

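Request:
carry_out(steps=[0.001,0.008,0,0,0,0.05,0,0.0015,0.0145,0,0,0,0.1,0,0.003,0.02,0,0,0,0.2,0,0.0035,0.0257,0,0,0,0.3,0,0.0038,0.0313,0,0,0,0.4,0,0.0034,0.0369,0,0,0,0.5,0,0.0025,0.0425,0,0,0,0.6,0,0.001,0.048,0,0,0,0.7,0,-0.001,0.0532,0,0,0,0.8,0,-0.0034,0.0582,0,0,0,0.9,0,-0.0063,0.063,0,0,0,1.0,0])

```text
time_s: 3.25
eef_pos: [0.4902, 0.0378, 0.168]
eef_rot: [-0.001, 0.591, 0.807, -0.0]
wrist_force: [-4.1, 1.3, 0.6]
opening: -0.002
grasp_force: 2.0
```

```bash
python3 - <<'E'
from h import *
o=ctrl.get_obs();print(o["time_s"],o["wrist_force"],o["q"].round(3),rel([*push(1.555,.0215)[0],.166],push(1.555,0)[1]))
crop("side","pics/side2.png",295,200,200,150,4)
E
```

```text
3.25 [-4.10497323  1.34132633  0.58147109] [-0.165  0.171  1.922  0.     1.05  -0.471] [np.float64(-0.0012), np.float64(0.0), np.float64(0.002), np.float64(-0.003)]
```

View pics/side2.png

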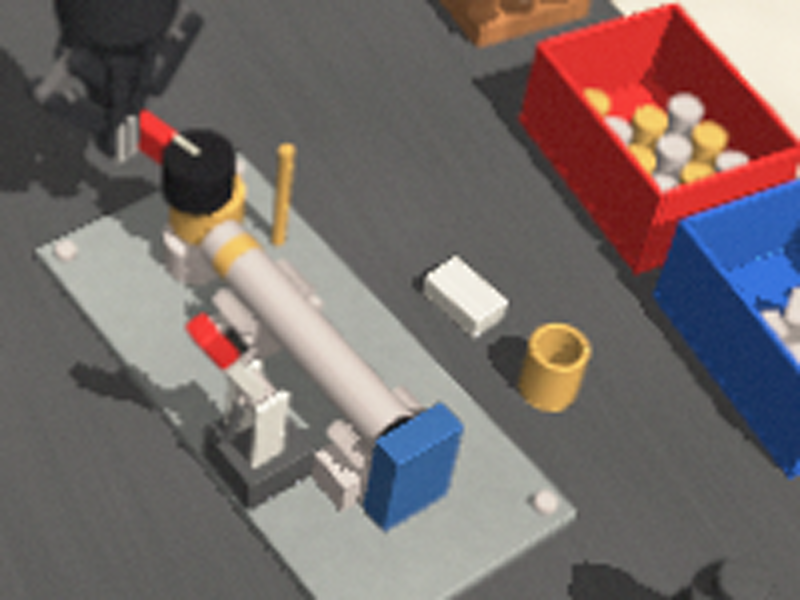

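Request:
carry_out(steps=[0.0019,0.0053,0.001,0,0,0.1,0,0.0032,0.0108,0.001,0,0,0.2,0,0.004,0.0163,0.001,0,0,0.3,0,0.0043,0.0219,0.001,0,0,0.4,0,0.0039,0.0276,0.001,0,0,0.5,0,0.0031,0.0331,0.001,0,0,0.6,0,0.0016,0.0386,0.001,0,0,0.7,0,-0.0004,0.0438,0.001,0,0,0.8,0,-0.0028,0.0489,0.001,0,0,0.9,0,-0.0058,0.0536,0.001,0,0,1.0,0,-0.0093,0.0581,0.001,0,0,1.1,0,-0.0131,0.0622,0.001,0,0,1.2,0,-0.0174,0.0659,0.001,0,0,1.3,0,-0.022,0.0691,0.001,0,0,1.4,0,-0.0269,0.0719,0.001,0,0,1.5,0,-0.0269,0.0719,0.001,0,0,1.5,0])

```text
time_s: 4.9
eef_pos: [0.5683, 0.034, 0.1671]
eef_rot: [-0.0, 0.982, 0.189, 0.001]
wrist_force: [1.4, 4.7, -1.1]
opening: 0.001
grasp_force: 1.8
```

```bash
python3 - <<'E'
from h import *
o=ctrl.get_obs();print(o["time_s"],o["wrist_force"],o["q"].round(3),rel([*push(3.055,.0215)[0],.166],push(3.055,0)[1]))
crop("side","pics/side3.png",295,200,200,150,4)
E
```

```text
4.9 [ 1.40569193  4.71625718 -1.05491184] [-0.149  0.327  1.728  0.002  1.085  1.04 ] [np.float64(-0.0014), np.float64(0.0006), np.float64(0.0011), np.float64(0.001)]
```

View pics/side3.png

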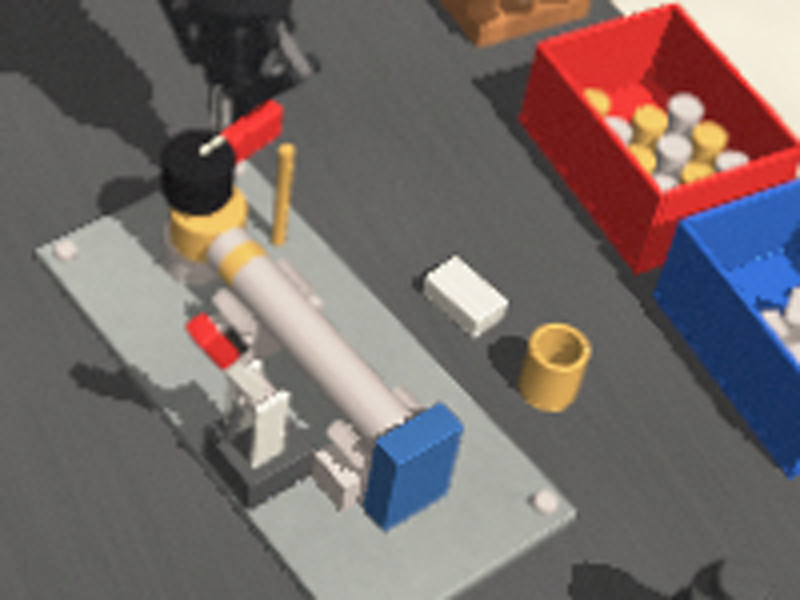

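Request:
carry_out(steps=[0.001,0.0026,0,0,0,0.05,0,0.0019,0.0053,0,0,0,0.1,0,0.0026,0.008,0,0,0,0.15,0,0.0026,0.008,0,0,0,0.15,0])

```text
time_s: 5.35
eef_pos: [0.5735, 0.0273, 0.1671]
eef_rot: [-0.0, 0.993, 0.116, 0.001]
wrist_force: [1.1, 4.3, 0.2]
opening: -0.001
grasp_force: 2.2
```

Request:
carry_out(steps=[0.0005,0.0013,0,0,0,0.025,0,0.001,0.0026,0,0,0,0.05,0,0.001,0.0026,0,0,0,0.05,0])

```text
time_s: 5.65
eef_pos: [0.575, 0.0252, 0.1671]
eef_rot: [-0.0, 0.996, 0.091, 0.001]
wrist_force: [0.5, 4.7, -0.1]
opening: 0.0
grasp_force: 2.4
```

Request:
carry_out(steps=[0.0002,0.0007,0,0,0,0.0125,0,0.0005,0.0013,0,0,0,0.025,0,0.0005,0.0013,0,0,0,0.025,0])

```text
time_s: 5.95
eef_pos: [0.5756, 0.0241, 0.1671]
eef_rot: [-0.0, 0.997, 0.079, 0.001]
wrist_force: [0.5, 4.8, 1.2]
opening: -0.001
grasp_force: 2.6
```

Request:
carry_out(steps=[0.0003,0.0007,0,0,0,0.0125,0,0.0005,0.0013,0,0,0,0.025,0,0.0005,0.0013,0,0,0,0.025,0])

```text
time_s: 6.25
eef_pos: [0.5761, 0.0237, 0.1671]
eef_rot: [-0.001, 0.998, 0.067, 0.001]
wrist_force: [-0.5, 9.3, 1.7]
opening: 0.0
grasp_force: 4.4
```

Request:
carry_out(steps=[0.0002,0.0008,0,0,0,0.015,0,0.0002,0.0008,0,0,0,0.015,0])

```text
time_s: 6.45
eef_pos: [0.5763, 0.0236, 0.1671]
eef_rot: [-0.002, 0.998, 0.059, 0.001]
wrist_force: [0.8, 10.7, 1.6]
opening: -0.005
grasp_force: 5.8
```

Request:
carry_out(steps=[0,-0.008,0,0,0,0,0,0,-0.025,0,0,0,0,0,0,-0.025,-0.04,0,0,0,0,0,-0.025,-0.08,0,0,0,0,0,-0.025,-0.12,0,0,0,0,0,-0.025,-0.134,0,0,0,0,0,-0.025,-0.134,0,0,0,0])

```text
time_s: 7.15
eef_pos: [0.5744, 0.0465, 0.3031]
eef_rot: [0.001, 0.998, 0.058, 0.003]
wrist_force: [-0.7, -0.2, -0.2]
opening: 0.004
grasp_force: 0.0
```

```bash
python3 - <<'E'
from h import *
o=ctrl.get_obs();print(o["time_s"],o["eef_pos"],o["wrist_force"],o["q"].round(3))
for x,z in((-.136,.30),(-.136,.223),(-.126,.223)): print(rel([*jw([x,-.03,0],JIG)[0][:2],z],JIG[2]))
print(jw([-.136,-.03,0],JIG))
E
```

```text
7.15 [0.57435758 0.04651197 0.30305392] [-0.70788409 -0.18084915 -0.18860857] [-0.125  0.181  1.608 -0.     1.346  1.33 ]
[np.float64(-0.1769), np.float64(0.214), np.float64(0.0024), np.float64(-0.077)]
[np.float64(-0.1774), np.float64(0.2138), np.float64(0.0794), np.float64(-0.077)]
[np.float64(-0.1674), np.float64(0.213), np.float64(0.0795), np.float64(-0.077)]
[[ 0.42347365 -0.18651558  0.        ]]
```

Request:
carry_out(steps=[-0.177,0.214,0.002,0,0,-0.077,0,-0.177,0.214,0.002,0,0,-0.077,0,-0.177,0.214,0.002,0,0,-0.077,0,-0.177,0.214,0.002,0,0,-0.077,0,-0.177,0.214,0.002,0,0,-0.077,0,-0.177,0.214,0.002,0,0,-0.077,0,-0.177,0.214,0.002,0,0,-0.077,0,-0.177,0.214,0.002,0,0,-0.077,0,-0.177,0.214,0.03,0,0,-0.077,0,-0.177,0.214,0.06,0,0,-0.077,0,-0.177,0.214,0.079,0,0,-0.077,0,-0.177,0.214,0.079,0,0,-0.077,0])

```text
time_s: 8.35
eef_pos: [0.4206, -0.184, 0.2172]
eef_rot: [-0.003, 0.995, 0.097, -0.003]
wrist_force: [-1.0, -0.2, 0.5]
opening: 0.003
grasp_force: 0.0
```

```bash
python3 - <<'E'
from h import *
o=ctrl.get_obs();print(o["time_s"],o["eef_pos"],o["wrist_force"],o["q"].round(3),rel([*jw([-.136,-.03,0],JIG)[0][:2],.223],JIG[2]))
a=ctrl.camera("top");b=ctrl.camera("side")
r=lambda i,u,v:cv2.resize(i[v:v+120,u:u+160],(400,300),interpolation=2) 
i=np.hstack([cv2.resize(a[165:285,265:415],(400,320)),cv2.resize(b[210:370,295:495],(400,320))])
cv2.imwrite("pics/both4.png",i[:,:,::-1])
# predicted lever end top corners etc for k=3.3
ph=np.pi-3.2
P=[[.072*np.cos(ph),.127+.072*np.sin(ph),.116],[0,.127,.118]]
print(proj("side",jw(P,JIG)),(proj("side",jw(P,JIG))-[295,210])*2, (proj("top",jw(P,JIG))-[265,165])*2.667)
E
```

```text
8.35 [ 0.42063965 -0.18400782  0.21722356] [-1.01999774 -0.2031278   0.53143162] [-0.672  0.025  1.966  0.     1.158  0.705] [np.float64(0.0023), np.float64(0.003), np.float64(-0.0058), np.float64(0.001)]
[[367.94761869 229.05561126]
 [344.14931278 238.58394057]] [[145.89523737  38.11122251]
 [ 98.29862556  57.16788115]] [[ 92.14188047 110.33522763]
 [105.84117921 170.36070478]]
```

View pics/both4.png

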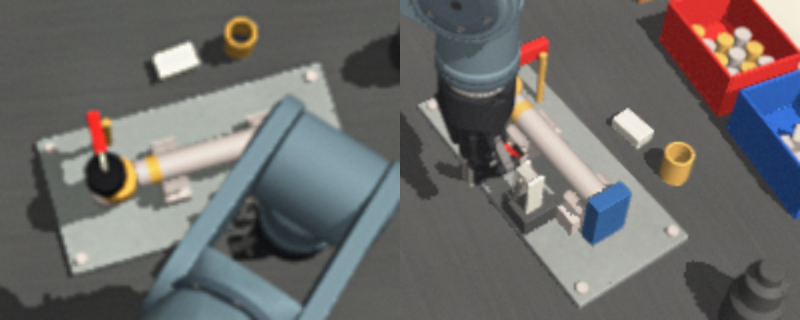

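Request:
carry_out(steps=[0.006,0.001,0,0,0,0,0,0.012,0.001,0,0,0,0,0,0.018,0.001,0,0,0,0,0,0.024,0.001,0,0,0,0,0,0.03,0.001,0,0,0,0,0,0.036,0.001,0,0,0,0,0,0.042,0.001,0,0,0,0,0,0.048,0.001,0,0,0,0,0,0.054,0.001,0,0,0,0,0,0.06,0.001,0,0,0,0,0,0.06,0.001,0,0,0,0,0])

```text
time_s: 9.55
eef_pos: [0.4823, -0.1769, 0.2227]
eef_rot: [0.001, 0.995, 0.096, 0.001]
wrist_force: [-1.6, -1.2, 0.8]
opening: 0.002
grasp_force: 0.1
```

Request:
carry_out(steps=[0.005,0,0,0,0,0,0,0.01,0,0,0,0,0,0,0.015,0,0,0,0,0,0,0.02,0,0,0,0,0,0,0.025,0,0,0,0,0,0,0.03,0,0,0,0,0,0,0.035,0,0,0,0,0,0,0.035,0,0,0,0,0,0])

```text
time_s: 10.35
eef_pos: [0.5166, -0.1695, 0.2214]
eef_rot: [0.0, 0.995, 0.096, 0.001]
wrist_force: [-0.4, 0.9, 0.3]
opening: -0.005
grasp_force: 0.0
```

Request:
carry_out(steps=[0,0,-0.03,0,0,0,0,0,0,-0.07,0,0,0,0,0,0,-0.1,0,0,0,0,-0.03,0.04,-0.1,0,0,0,0,-0.06,0.08,-0.1,0,0,0,0,-0.09,0.12,-0.1,0,0,0,0,-0.1,0.16,-0.1,0,0,0,0,-0.1,0.2,-0.1,0,0,0,0,-0.1,0.24,-0.1,0,0,0,0,-0.1,0.24,-0.1,0,0,0,0])

```text
time_s: 11.35
eef_pos: [0.4627, -0.4288, 0.3204]
eef_rot: [0.001, 0.996, 0.094, 0.0]
wrist_force: [0.4, 0.4, -0.6]
opening: 0.001
grasp_force: 0.0
```

```bash
python3 - <<'E'
from h import *
a=ctrl.camera("top");b=ctrl.camera("side")
i=np.hstack([cv2.resize(a[165:285,265:415],(400,320)),cv2.resize(b[210:370,295:495],(400,320))])
cv2.imwrite("pics/both5.png",i[:,:,::-1])
print(ctrl.get_obs()["eef_pos"])
E
```

```text
[ 0.46289232 -0.42482307  0.32048399]
```

View pics/both5.png

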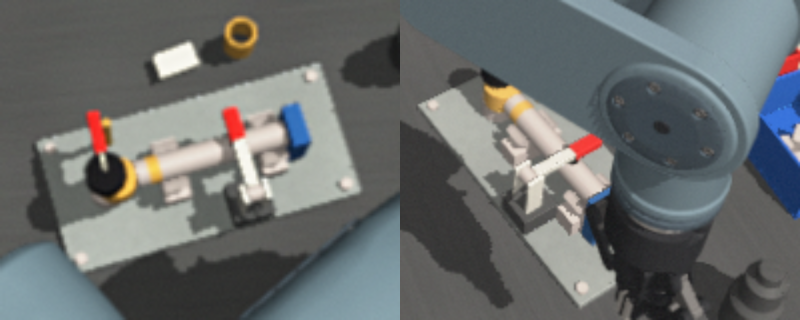

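The pictures show the clamp arm down across the tube (sleeve at 233,122 in the left view), the lever against the pin (95,130), and the tube against the blue block.

```bash
python3 -c "
from bench import ctrl
print(ctrl.hand_in())"
```

```text
the job is handed in; nothing more can be done
None
```

The job is handed in: the knob was turned clockwise to its end stop and eased off at about 11 N, with the tube against the blue block. The clamp was then snapped down onto the tube and the arm moved clear, with no bystander touched as far as the pictures and wrist forces show.

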